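# Change over the crucible trays of a sample loader

## Robot

A 6-joint arm with a two-finger parallel gripper is mounted at the origin on the work surface. World frame = base frame: x ahead of the robot, y to its left, z up, the work surface at z = 0. Lengths are in m, angles in rad, forces in N, time in s.
With the tool pointing down it reaches from about 0.25 to 0.775 m from the base axis. Payload 4 kg.
Tool frame: the origin (TCP) lies at the very end of the fingers, on their centre line; the grasp point (between the pads) lies 19 mm behind it; y points along the fingers, z is the direction in which the jaws open and shut, and the axes are right-handed (so a half turn about y gives the same grasp; the last joint's range is limited). The gripper opens to 85 mm and grips with 20 to 120 N. Pads are 22 mm wide; open, the fingers measure 114 mm over their backs; the gripper's body (76 mm by 85 mm) begins 54 mm behind the grasp point. The pads swing forward as they close: fully open they stand 13 mm farther back than shut.
Start: joints at [1.194, 0.087, 1.371, -0, 1.684, -0.103], TCP at [0.149, 0.53, 0.231] pointing down, gripper open.
Joint ranges: [-3.1, 3.1], [-0.76, 2.03], [0.27, 2.55], [-1.08, 4.22], [0.17, 2.65], [-2.57, 2.57]. Speed limits (rad/s): [2.79, 2.79, 3.14, 3.14, 3.14, 3.14].

## Interface

Orientations are given as a unit quaternion [w, x, y, z].
In Python, from cell import * gives the robot as it stands. The module is installed in compiled form; this text tells all that it offers.
- The arm moves only by the tool play_rows, never from a script. Its argument "steps" is a list of rows, each an object of numbers: "dx", "dy", "dz": the shift along the tool's x, y, z in mm; "wx", "wy", "wz": the turn, a rotation vector about the tool's x, y, z in degrees. In form: [{"dx": .., "dy": .., "dz": .., "wx": .., "wy": .., "wz": ..}, ...]. A call has 1 to 8 rows; each row shifts and turns the commanded pose from where the row before left it, along the tool's axes as they then stand; what a row does not reach is not made up. A row lasts 1/10 s, in which the tool goes at most 50 mm and 8.59 degrees, less where a joint would pass 70% of its speed; a pose out of reach is approached as far as the arm can. A call with a gripper value outside its range is refused whole. "jaw" is the gripper's target within -1 to 1 (fully open at 1, half-way at 0, shut at -1), set as the call begins (left out, the last holds). The fingers move at their own pace and stop on an object; the grip force is fixed at half the most. Time passes only in rows, so rows that do not move let the fingers close. It gives the time, the measured TCP pose, the force and the opening at its end, in the units of the state.
- get_obs(): the state, without advancing time (a new reading comes with each control period).
- grab_frame(name): name is "side" or "top"; returns the picture (480x640x3 uint8, red, green, blue); there is no depth.
- calibration(name): a dict with "vertical_fov" (degrees; the focal length in pixels is half the picture's height over the tangent of half this angle, whatever the lens; pixels are square), "cx", "cy" (the principal point, pixels), "k1" (the pictures are not rectified: a ray, as slopes to the right and down, at radius r is drawn at 1 + k1 r^2 times it, then the intrinsics apply), "rvec" (rotation vector, rad) and "tvec" (3), from world to camera coordinates, as OpenCV has them. Camera axes: x right, y down, z forward; pixel columns grow to the right and rows downward; lengths in m; the calibration is good to about 2 mm. A picture is of the moment at which its call begins. calibration takes no time and is no camera call.
- sign_off(): hands the job in, once; it reports no verdict.
The state is a dict: "time": time; "qpos": joint angles; "qvel": joint speeds; "tau": joint torques, N m; "ee_pos": TCP position; "ee_rot": TCP orientation; "ft_force": force on the tool from outside, world axes, zero at the start; "wrist_torque": the same for the moment, N m; "grip_width": opening from 0.0 (shut) to 1.0 (fully open).
Only numpy, scipy, OpenCV 4.12 (cv2) and the standard library are available. Lean on these libraries where they do the work, as an engineer would, in place of code of your own. Each camera call takes 0.05 s, during which the arm holds its last target. There are 200 camera calls.

## Task

Change over the two sliding trays of the sample loader. First push the empty tray with the orange lip, which has been left standing out, fully home with your fingers; then hook a fingertip behind the upright blue lip of the tray that carries the crucibles, draw it out along its rails all the way to its stop, and leave both trays so, with the fingers clear. Do not pinch the lips or lift anything, never have both trays out together, do not touch the crucibles on the tray and keep them upright in their seats, and leave everything else on the bench where it stands.

Things in the scene. Friction and masses are not known exactly. Their poses are not given: they have to be found in the camera images.
- loader_front (a point): Point on the bench midway between the two trays, under the line of the lips when home; fixed to the loader. x points into the loader (trays come out along -x), y left along the lips, z up. Tray bays, 122 mm wide, are centred at y = +70 and -70 mm (which tray is in which varies), each with a clear hood: top 71 mm above the bench, front edge at x = 61 mm. A drive box 110 mm high begins at x = 247 mm.
- empty_tray (a joint): Slide of the empty tray with the orange lip: metres drawn out, 0 = fully home against its stop, 0.10 = fully out against its stop. Starts 0.05 to 0.09. Slides with about 2.5 N of friction and stays where it is left.
- loaded_tray (a joint): Slide of the tray with the blue lip that carries three crucibles: metres drawn out, 0 = fully home, 0.10 = fully out against its stop. Starts at 0. Slides with about 2.5 N of friction and stays where it is left.
- empty_lip (a point): Middle of the top edge of the orange lip, 56 mm above the bench; it moves with the tray. The lip is an upright wall 100 mm wide (along the loader's y), 10 mm thick (5 mm either side of this point along the loader's x), at the very front of the tray. Behind it the tray floor lies 34 mm below this point (22 mm above the bench).
- loaded_lip (a point): Middle of the top edge of the blue lip; same shape and height as the orange one: 56 mm above the bench, 100 mm wide, 10 mm thick. Behind it is an open well 104 mm wide, floor 34 mm below this point, running 60 mm back from the lip's inner face (5 mm behind this point) to the 8 mm high edge of the crucible seats; with the tray home the hood begins 61 mm behind this point.
- crucible0: White ceramic crucible, 25 mm across, 26 mm high, standing loose in its seat on the blue-lipped tray; origin at the centre of its underside, z up.
- seat0 (a point): Floor centre of the square seat (31 mm wide, 8 mm deep) of crucible0 on the blue-lipped tray; moves with the tray.
- crucible1: White ceramic crucible, 25 mm across, 26 mm high, standing loose in its seat on the blue-lipped tray; origin at the centre of its underside, z up.
- seat1 (a point): Floor centre of the square seat (31 mm wide, 8 mm deep) of crucible1 on the blue-lipped tray; moves with the tray.
- crucible2: White ceramic crucible, 25 mm across, 26 mm high, standing loose in its seat on the blue-lipped tray; origin at the centre of its underside, z up.
- seat2 (a point): Floor centre of the square seat (31 mm wide, 8 mm deep) of crucible2 on the blue-lipped tray; moves with the tray.
- spare0: Spare white ceramic crucible, 25 mm across, 26 mm high, on the bench left of the trays; origin on its underside. To be left alone.
- spare1: Spare white ceramic crucible, 25 mm across, 26 mm high, on the bench right of the trays; origin on its underside. To be left alone.
- flask_white: White plastic bottle, 44 mm across, 90 mm high, left of the trays; origin on its underside. To be left alone.
- flask_amber: Amber glass bottle, 52 mm across, 110 mm high, right of the trays; origin on its underside. To be left alone.
- jar: White jar with blue cap, 56 mm across, 60 mm high, far left; origin on its underside. To be left alone.
- scoop: Steel spoon 160 mm long, lying far right; origin on its underside. To be left alone.

How it is judged:
By the outcome, as a careful person would: the job done as asked, in the order asked, and still so for the second after the job is handed in, with the robot touching nothing.
It also fails if it takes over 45 s, if anything falls off the work surface, if the arm or the gripper's body presses on something with over 40 N, if the wrist force passes 120 N, or if a joint passes its speed limit or range.

## Working session

There is one attempt and no reset: what is moved stays moved. The work goes in short steps, Python scripts to look and compute and a tool call to move; the robot and the scene stay as the last step left them, time stands still between calls to the robot, and variables do not carry over. Pictures are saved under pics/ and viewed, about 8 in all and at most 12, crops included, and the job is handed in when it is done.

Besides the shell and the picture viewer there is one more tool, called after "Call:" as a command line: name --argument value ..., lists and objects as JSON in quotes. play_rows: Moves the arm, as the interface text tells. Its arguments: {"type":"object","properties":{"steps":{"type":"array"},"jaw":{"type":"number"}},"required":["steps"]}

```bash
mkdir -p pics; cat > h.py <<'E'
import numpy as np, cv2
from cell import *
def cam(n):
    c=calibration(n); f=240/np.tan(np.radians(c["vertical_fov"])/2)
    R=cv2.Rodrigues(np.array(c["rvec"],float))[0]; t=np.array(c["tvec"],float)
    return f,c["cx"],c["cy"],c["k1"],R,t
def ray(n,u,v):
    f,cx,cy,k,R,t=cam(n); d=np.array([(u-cx)/f,(v-cy)/f]); p=d.copy()
    for _ in range(20): p=d/(1+k*(p@p))
    return -R.T@t, R.T@np.array([p[0],p[1],1])
def onz(n,u,v,z):
    o,d=ray(n,u,v); return o+d*(z-o[2])/d[2]
def proj(n,P):
    f,cx,cy,k,R,t=cam(n); q=R@np.array(P,float)+t; p=q[:2]/q[2]; p=p*(1+k*(p@p)); return p*f+[cx,cy]
def snap(n,name):
    im=grab_frame(n); cv2.imwrite(f"pics/{name}.png",im[:,:,::-1]); return im
E
python3 - <<'E'
from h import *
for n in("top","side"):
    im=snap(n,n+"0"); hsv=cv2.cvtColor(im,cv2.COLOR_RGB2HSV)
    print(n,calibration(n),"cam at",ray(n,320,240)[0])
    for nm,lo,hi in(("or",(5,130,90),(22,255,255)),("bl",(95,110,60),(125,255,255))):
        m=cv2.inRange(hsv,lo,hi)
        for c in cv2.findContours(m,cv2.RETR_EXTERNAL,cv2.CHAIN_APPROX_NONE)[0]:
            if cv2.contourArea(c)>60:
                r=cv2.minAreaRect(c);print(nm,cv2.contourArea(c),r,onz(n,*r[0],.056).round(4),cv2.boxPoints(r).round(0).tolist())
o=get_obs();print(o["ee_pos"],o["ee_rot"],o["time"],o["grip_width"])
E
```

```text
top {'vertical_fov': 42.369171646199185, 'cx': 310.49537357461645, 'cy': 242.58255126799625, 'k1': -0.14832009519943273, 'rvec': array([ 2.09591708, -2.14368593,  0.19956763]), 'tvec': array([0.01083717, 0.56559944, 1.27712353])} cam at [ 0.31328943 -0.00307797  1.36121451]
or 252.0 ((260.53466796875, 267.72540283203125), (6.766544818878174, 46.909645080566406), 81.25383758544922) [0.5132 0.1059 0.056 ] [[237.0, 268.0], [283.0, 261.0], [284.0, 268.0], [238.0, 275.0]]
or 203.0 ((395.8405456542969, 224.65676879882812), (16.532033920288086, 21.834760665893555), 81.02737426757812) [ 0.6006 -0.1874  0.056 ] [[384.0, 218.0], [405.0, 215.0], [408.0, 231.0], [386.0, 235.0]]
bl 424.5 ((112.00001525878906, 325.5000305175781), (23.33452033996582, 23.33452033996582), 45.0) [0.3949 0.4257 0.056 ] [[96.0, 326.0], [112.0, 309.0], [129.0, 326.0], [112.0, 342.0]]
bl 308.0 ((320.3648681640625, 229.689208984375), (7.726752281188965, 46.5249137878418), 80.53767395019531) [ 0.5931 -0.0238  0.056 ] [[297.0, 230.0], [343.0, 222.0], [344.0, 230.0], [298.0, 237.0]]
bl 875.0 ((539.7979736328125, 201.694839477
[... 1499 characters left out ...]
20.0, 241.0], [325.0, 229.0], [358.0, 242.0], [353.0, 254.0]]
bl 68.5 ((411.84124755859375, 209.9955596923828), (6.918130397796631, 20.318603515625), 60.64224624633789) [ 0.8392 -0.0868  0.056 ] [[401.0, 212.0], [419.0, 202.0], [422.0, 208.0], [405.0, 218.0]]
bl 165.5 ((185.5, 205.0), (12.0, 17.0), 90.0) [0.3943 0.4211 0.056 ] [[177.0, 199.0], [194.0, 199.0], [194.0, 211.0], [177.0, 211.0]]
bl 1482.5 ((366.5762939453125, 148.2428741455078), (65.2679443359375, 29.665374755859375), 14.322718620300293) [1.0543 0.2761 0.056 ] [[331.0, 155.0], [339.0, 126.0], [402.0, 142.0], [395.0, 171.0]]
[0.1485664  0.52908862 0.23022818] [-0.69977793  0.70119941 -0.09668338  0.09634602] 0.1 0.9987896307808088
```

View pics/top0.png

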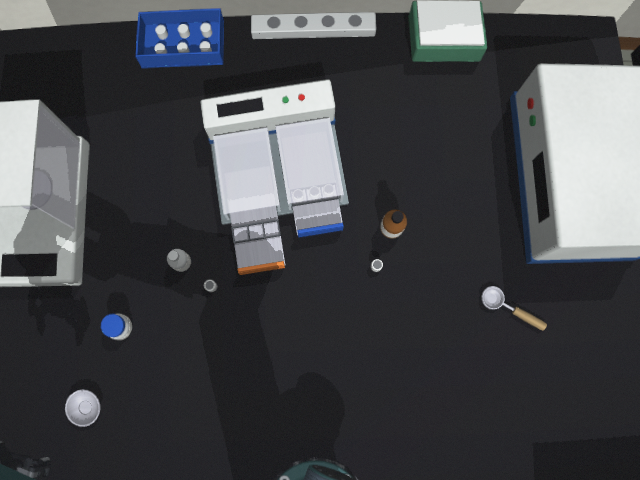

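View pics/side0.png

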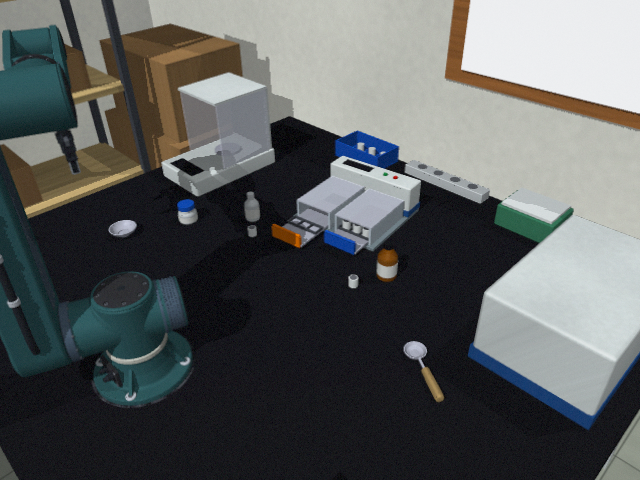

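The top view shows the orange lip standing out at about (260,267) and the blue lip home at about (320,229), with the crucibles behind it at (297–330,192). The amber bottle is at (394,224) and the spares are at (210,286) and (377,265). Next I fit the lips' top inner edges and cross-check them in the side view.

```bash
cat > lips.py <<'E'
from h import *
def edge(im,nm):
    hsv=cv2.cvtColor(im,cv2.COLOR_RGB2HSV)
    lo,hi=dict(o=((5,130,60),(22,255,255)),b=((95,110,50),(125,255,255)))[nm]
    n,l,st,ce=cv2.connectedComponentsWithStats(cv2.inRange(hsv,lo,hi))
    i=[k for k in range(1,n) if 150<st[k,4]<700 and abs(st[k,2]-46)<9 and 190<ce[k][0]<400]
    if not i: return None
    m=l==i[0]; us=np.where(m.sum(0)>=3)[0]
    top=np.array([np.where(m[:,u])[0][0] for u in us])-.5
    a,b=np.polyfit(us[3:-3],top[3:-3],1)
    L=onz("top",us[0]-.5,a*(us[0]-.5)+b,.056);R=onz("top",us[-1]+.5,a*(us[-1]+.5)+b,.056)
    y=(L-R)/np.linalg.norm(L-R); x=np.array([y[1],-y[0],0])
    return (L+R)/2-.005*x, x, np.linalg.norm(L-R)
def lips(im): return {k:edge(im,k) for k in "ob"}
E
python3 - <<'E'
from lips import *
im=cv2.imread("pics/top0.png")[:,:,::-1].copy(); r=lips(im)
for k,v in r.items(): print(k,v[0].round(4),"yaw",np.degrees(np.arctan2(v[1][1],v[1][0])).round(2),"w",v[2].round(4))
c,x,_=r["b"]; y=np.array([-x[1],x[0],0]); d=r["o"][0]-c; print("orange in blue frame",d@x,d@y)
s=cv2.imread("pics/side0.png")
for k,col in(("o",(0,255,0)),("b",(0,255,255))):
    p=r[k][0]
    for sx in(-.005,.005):
        for sy in(-.05,.05):
            q=proj("side",p+sx*x+sy*y); cv2.circle(s,tuple(int(round(e*8)) for e in q),8,col,-1,shift=3)
cv2.imwrite("pics/side0o.png",cv2.resize(s[190:290,240:420],(800,444),interpolation=cv2.INTER_CUBIC))
E
```

```text
o [0.5155 0.1052 0.056 ] yaw 7.98 w 0.0995
b [ 0.5969 -0.0251  0.056 ] yaw 7.96 w 0.1006
orange in blue frame -0.0626275016848094 0.14029085460832866
```

View pics/side0o.png

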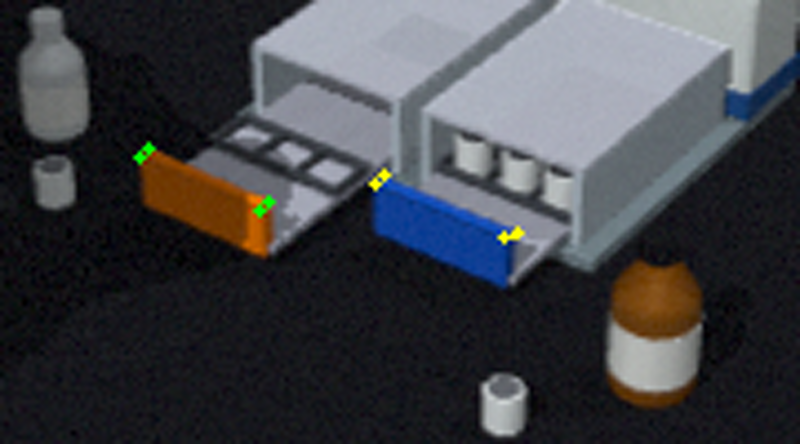

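Orange and blue agree: widths of 99.5 and 100.6 mm, 140.3 mm apart, the same yaw of 7.97°, and the overlay sits on the lips in the side view. The orange tray is about 62.6 mm out. Now the approach.

```bash
cat > go.py <<'E'
from h import *
from scipy.spatial.transform import Rotation as Ro
yaw=np.radians(7.97); X=np.array([np.cos(yaw),np.sin(yaw),0]);Y=np.array([-X[1],X[0],0]);B=np.array([.5969,-.0251,0])
def pt(x,y,z): return B+X*x/1e3+Y*y/1e3+[0,0,z/1e3]
def need(P):
    o=get_obs(); R=Ro.from_quat(np.roll(o["ee_rot"],-1)); M=R.as_matrix()
    best=None
    for s in(1,-1):
        T=np.column_stack([np.cross([0,0,-1],s*Y),[0,0,-1],s*Y]); w=(R.inv()*Ro.from_matrix(T)).as_rotvec(degrees=True)
        if best is None or np.linalg.norm(w)<np.linalg.norm(best[0]): best=(w,T)
    d=(np.array(P)-o["ee_pos"])*1e3
    print("t",round(o["time"],2),"turn",best[0].round(2),"shift(now)",(M.T@d).round(1),"shift(goal axes)",(best[1].T@d).round(1),"q",np.round(o["qpos"],2),"F",np.round(o["ft_force"],1))
    e=(o["ee_pos"]-B);print("loader xyz mm",(np.array([e@X,e@Y,e[2]])*1e3).round(1)); print("tool axes",M.round(2).tolist())
E
python3 -c "
from go import *
need(pt(-108,140,231))"
```

```text
t 0.1 turn [  0.11 -23.66  -0.04] shift(now) [ 4.264e+02 -2.000e-01 -3.274e+02] shift(goal axes) [ 259.2   -0.8 -471. ] q [ 1.19  0.09  1.37 -0.    1.68 -0.1 ] F [ 0.1 -0.4 -0.6]
loader xyz mm [-367.2  611.   230.2]
tool axes [[0.96, -0.0, 0.27], [-0.27, -0.0, 0.96], [-0.0, -1.0, -0.0]]
```

Call:
play_rows --steps '[{"wy": -5.9}, {"wy": -5.9}, {"wy": -5.9}, {"wy": -5.96}, {"dx": 13, "dz": -23.6}, {"dx": 13, "dz": -23.6}, {"dx": 13, "dz": -23.6}, {"dx": 13, "dz": -23.6}]' --jaw -1

```text
invalid input
```

Call:
play_rows --steps '[{"dx": 13, "dz": -23.6}, {"dx": 13, "dz": -23.6}, {"dx": 13, "dz": -23.6}, {"dx": 13, "dz": -23.6}, {"dx": 13, "dz": -23.6}, {"dx": 13, "dz": -23.6}, {"dx": 13, "dz": -23.6}, {"dx": 13, "dz": -23.6}]'

```text
invalid input
```

Call:
play_rows --steps '[{"dx": 13, "dz": -23.6}, {"dx": 13, "dz": -23.6}, {"dx": 13, "dz": -23.6}, {"dx": 13, "dz": -23.6}, {"dx": 13, "dz": -23.6}, {"dx": 13, "dz": -23.6}, {"dx": 13, "dz": -23.6}, {"dx": 13, "dz": -23.6}]'

```text
invalid input
```

```bash
python3 -c "
from go import *
need(pt(-108,140,36))"
```

```text
t 0.1 turn [  0.11 -23.66  -0.04] shift(now) [ 426.4  194.8 -327. ] shift(goal axes) [ 259.2  194.2 -471. ] q [ 1.19  0.09  1.37 -0.    1.68 -0.1 ] F [ 0.1 -0.4 -0.6]
loader xyz mm [-367.2  611.   230.2]
tool axes [[0.96, -0.0, 0.27], [-0.27, -0.0, 0.96], [-0.0, -1.0, -0.0]]
```

All six numbers are probably required in each row.

Call:
play_rows --steps '[{"dx": 0, "dy": 0, "dz": 0, "wx": 0, "wy": -5.9, "wz": 0}, {"dx": 0, "dy": 0, "dz": 0, "wx": 0, "wy": -5.9, "wz": 0}, {"dx": 0, "dy": 0, "dz": 0, "wx": 0, "wy": -5.9, "wz": 0}, {"dx": 0, "dy": 0, "dz": 0, "wx": 0, "wy": -6, "wz": 0}, {"dx": 13, "dy": 0, "dz": -23.6, "wx": 0, "wy": 0, "wz": 0}, {"dx": 13, "dy": 0, "dz": -23.6, "wx": 0, "wy": 0, "wz": 0}, {"dx": 13, "dy": 0, "dz": -23.6, "wx": 0, "wy": 0, "wz": 0}, {"dx": 13, "dy": 0, "dz": -23.6, "wx": 0, "wy": 0, "wz": 0}]' --jaw -1

```text
time: 0.9
ee_pos: [0.2137, 0.4422, 0.2306]
ee_rot: [-0.705, 0.706, 0.049, -0.05]
ft_force: [-0.9, 0.4, 0.2]
grip_width: -0.004
```

Call:
play_rows --steps '[{"dx": 13, "dy": 0, "dz": -23.6, "wx": 0, "wy": 0, "wz": 0}, {"dx": 13, "dy": 0, "dz": -23.6, "wx": 0, "wy": 0, "wz": 0}, {"dx": 13, "dy": 0, "dz": -23.6, "wx": 0, "wy": 0, "wz": 0}, {"dx": 13, "dy": 0, "dz": -23.6, "wx": 0, "wy": 0, "wz": 0}, {"dx": 13, "dy": 0, "dz": -23.6, "wx": 0, "wy": 0, "wz": 0}, {"dx": 13, "dy": 0, "dz": -23.6, "wx": 0, "wy": 0, "wz": 0}, {"dx": 13, "dy": 0, "dz": -23.6, "wx": 0, "wy": 0, "wz": 0}, {"dx": 13, "dy": 0, "dz": -23.6, "wx": 0, "wy": 0, "wz": 0}]'

```text
time: 1.7
ee_pos: [0.343, 0.2697, 0.2308]
ee_rot: [-0.705, 0.705, 0.049, -0.05]
ft_force: [-0.1, 0.0, 0.9]
grip_width: 0.003
```

Call:
play_rows --steps '[{"dx": 13, "dy": 0, "dz": -23.6, "wx": 0, "wy": 0, "wz": 0}, {"dx": 13, "dy": 0, "dz": -23.6, "wx": 0, "wy": 0, "wz": 0}, {"dx": 13, "dy": 0, "dz": -23.6, "wx": 0, "wy": 0, "wz": 0}, {"dx": 13, "dy": 0, "dz": -23.6, "wx": 0, "wy": 0, "wz": 0}, {"dx": 13, "dy": 0, "dz": -23.6, "wx": 0, "wy": 0, "wz": 0}, {"dx": 13, "dy": 0, "dz": -23.6, "wx": 0, "wy": 0, "wz": 0}, {"dx": 13, "dy": 0, "dz": -23.6, "wx": 0, "wy": 0, "wz": 0}, {"dx": 0, "dy": 0, "dz": 0, "wx": 0, "wy": 0, "wz": 0}]'

```text
time: 2.5
ee_pos: [0.4569, 0.1177, 0.2304]
ee_rot: [-0.705, 0.706, 0.048, -0.048]
ft_force: [0.3, 0.9, 0.3]
grip_width: 0.001
```

```bash
python3 -c "
from go import *
need(pt(-108,140,36))"
```

```text
t 2.5 turn [ 0.06 -0.19 -0.07] shift(now) [ 11.2 194.4 -20.6] shift(goal axes) [ 10.9 194.4 -20.8] q [ 0.13 -0.09  1.55 -0.    1.68 -1.57] F [0.3 0.9 0.3]
loader xyz mm [-118.9  160.8  230.4]
tool axes [[0.99, -0.0, -0.14], [0.14, -0.0, 0.99], [-0.0, -1.0, -0.0]]
```

Call:
play_rows --steps '[{"dx": 11, "dy": 0, "dz": -20.8, "wx": 0, "wy": -0.2, "wz": 0}, {"dx": 0, "dy": 35, "dz": 0, "wx": 0, "wy": 0, "wz": 0}, {"dx": 0, "dy": 35, "dz": 0, "wx": 0, "wy": 0, "wz": 0}, {"dx": 0, "dy": 35, "dz": 0, "wx": 0, "wy": 0, "wz": 0}, {"dx": 0, "dy": 35, "dz": 0, "wx": 0, "wy": 0, "wz": 0}, {"dx": 0, "dy": 35, "dz": 0, "wx": 0, "wy": 0, "wz": 0}, {"dx": 0, "dy": 19, "dz": 0, "wx": 0, "wy": 0, "wz": 0}, {"dx": 0, "dy": 0, "dz": 0, "wx": 0, "wy": 0, "wz": 0}]'

```text
time: 3.3
ee_pos: [0.4658, 0.1012, 0.0334]
ee_rot: [0.705, -0.705, -0.048, 0.054]
ft_force: [0.2, 0.2, 0.1]
grip_width: 0.0
```

```bash
python3 -c "
from go import *
need(pt(-20,140,36));snap('side','side1');import cv2;im=cv2.imread('pics/side1.png');cv2.imwrite('pics/side1c.png',cv2.resize(im[150:300,200:440],(800,500)))"
```

```text
t 3.3 turn [-0.05  0.27 -0.51] shift(now) [92.2 -3.4 -3.7] shift(goal axes) [92.3 -2.6 -3.3] q [ 0.09  0.06  1.81  0.    1.28 -1.62] F [0.2 0.2 0.1]
loader xyz mm [-112.3  143.3   33.4]
tool axes [[0.99, -0.01, -0.14], [0.14, -0.0, 0.99], [-0.01, -1.0, 0.0]]
```

View pics/side1c.png

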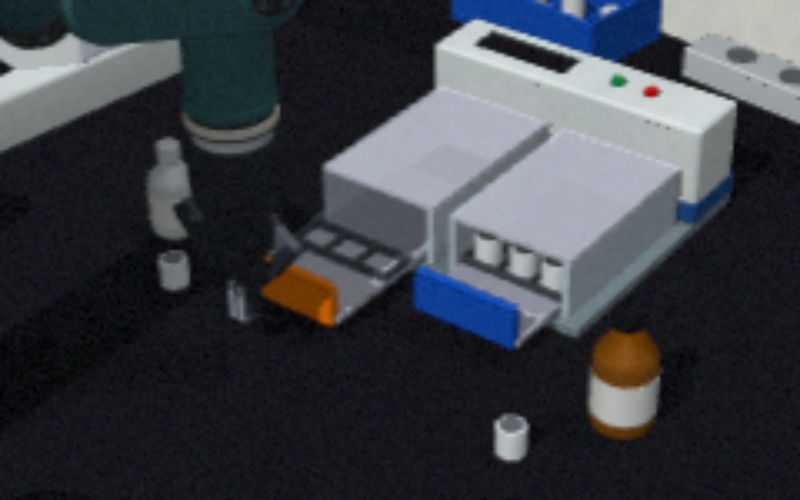

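The fingertip stands in front of the orange lip, at crop pixel (238,300) with the lip at about (300,290). Everything else is undisturbed. Now the push: contact is expected near loader x = -79 and home near -16.

Call:
play_rows --steps '[{"dx": 8, "dy": 0, "dz": -3.3, "wx": 0, "wy": 0.3, "wz": -0.5}, {"dx": 8, "dy": 0, "dz": 0, "wx": 0, "wy": 0, "wz": 0}, {"dx": 8, "dy": 0, "dz": 0, "wx": 0, "wy": 0, "wz": 0}, {"dx": 8, "dy": 0, "dz": 0, "wx": 0, "wy": 0, "wz": 0}, {"dx": 8, "dy": 0, "dz": 0, "wx": 0, "wy": 0, "wz": 0}, {"dx": 8, "dy": 0, "dz": 0, "wx": 0, "wy": 0, "wz": 0}, {"dx": 8, "dy": 0, "dz": 0, "wx": 0, "wy": 0, "wz": 0}, {"dx": 8, "dy": 0, "dz": 0, "wx": 0, "wy": 0, "wz": 0}]'

```text
time: 4.15
ee_pos: [0.5339, 0.1066, 0.0377]
ee_rot: [0.706, -0.705, -0.052, 0.046]
ft_force: [-3.3, -1.2, 2.6]
grip_width: 0.005
```

```bash
python3 -c "
from go import *
need(pt(-16,140,36))"
```

```text
t 4.15 turn [-0.02 -0.06  0.46] shift(now) [28.2  1.9  0.9] shift(goal axes) [28.2  1.7  0.8] q [ 0.09  0.19  1.65  0.    1.29 -1.62] F [-3.3 -1.2  2.6]
loader xyz mm [-44.2 139.2  37.7]
tool axes [[0.99, 0.01, -0.14], [0.14, 0.0, 0.99], [0.01, -1.0, 0.0]]
```

Pushing with the expected 3.5 N. Now to the stop.

Call:
play_rows --steps '[{"dx": 6, "dy": 0, "dz": 0, "wx": 0, "wy": 0, "wz": 0.4}, {"dx": 6, "dy": 0, "dz": 0, "wx": 0, "wy": 0, "wz": 0}, {"dx": 5, "dy": 0, "dz": 0, "wx": 0, "wy": 0, "wz": 0}, {"dx": 3, "dy": 0, "dz": 0, "wx": 0, "wy": 0, "wz": 0}, {"dx": 2, "dy": 0, "dz": 0, "wx": 0, "wy": 0, "wz": 0}, {"dx": 0, "dy": 0, "dz": 0, "wx": 0, "wy": 0, "wz": 0}]'

```text
time: 4.75
ee_pos: [0.5557, 0.1096, 0.0377]
ee_rot: [0.706, -0.705, -0.05, 0.048]
ft_force: [-0.7, 0.6, 0.0]
grip_width: 0.001
```

```bash
python3 -c "
from go import *
need(pt(-16,140,36))"
```

```text
t 4.75 turn [-0.01 -0.06  0.15] shift(now) [6.2 1.8 0.9] shift(goal axes) [6.2 1.7 0.9] q [ 0.09  0.24  1.59  0.    1.31 -1.61] F [-0.7  0.6  0. ]
loader xyz mm [-22.2 139.1  37.7]
tool axes [[0.99, 0.0, -0.14], [0.14, 0.0, 0.99], [0.0, -1.0, 0.0]]
```

Call:
play_rows --steps '[{"dx": 2, "dy": 0, "dz": 0, "wx": 0, "wy": 0, "wz": 0}, {"dx": 2, "dy": 0, "dz": 0, "wx": 0, "wy": 0, "wz": 0}]'

```text
time: 4.95
ee_pos: [0.5589, 0.11, 0.0378]
ee_rot: [0.705, -0.705, -0.049, 0.048]
ft_force: [-2.5, 0.2, 1.0]
grip_width: 0.004
```

Call:
play_rows --steps '[{"dx": 1.5, "dy": 0, "dz": 0, "wx": 0, "wy": 0, "wz": 0}, {"dx": 0, "dy": 0, "dz": 0, "wx": 0, "wy": 0, "wz": 0}]'

```text
time: 5.15
ee_pos: [0.5608, 0.1103, 0.0377]
ee_rot: [0.706, -0.705, -0.049, 0.048]
ft_force: [-2.4, 0.5, -0.1]
grip_width: -0.002
```

Call:
play_rows --steps '[{"dx": 1, "dy": 0, "dz": 0, "wx": 0, "wy": 0, "wz": 0}, {"dx": 0, "dy": 0, "dz": 0, "wx": 0, "wy": 0, "wz": 0}]'

```text
time: 5.35
ee_pos: [0.5617, 0.1104, 0.0378]
ee_rot: [0.706, -0.705, -0.049, 0.048]
ft_force: [-2.3, -0.2, 0.1]
grip_width: -0.001
```

Call:
play_rows --steps '[{"dx": 1, "dy": 0, "dz": 0, "wx": 0, "wy": 0, "wz": 0}, {"dx": 0, "dy": 0, "dz": 0, "wx": 0, "wy": 0, "wz": 0}]'

```text
time: 5.55
ee_pos: [0.5627, 0.1106, 0.0378]
ee_rot: [0.706, -0.705, -0.049, 0.048]
ft_force: [-2.3, -0.5, 1.0]
grip_width: -0.002
```

Call:
play_rows --steps '[{"dx": 1, "dy": 0, "dz": 0, "wx": 0, "wy": 0, "wz": 0}, {"dx": 0, "dy": 0, "dz": 0, "wx": 0, "wy": 0, "wz": 0}]'

```text
time: 5.75
ee_pos: [0.5637, 0.1107, 0.0378]
ee_rot: [0.706, -0.705, -0.049, 0.048]
ft_force: [-2.6, 0.6, -1.1]
grip_width: 0.0
```

Call:
play_rows --steps '[{"dx": 1, "dy": 0, "dz": 0, "wx": 0, "wy": 0, "wz": 0}, {"dx": 0, "dy": 0, "dz": 0, "wx": 0, "wy": 0, "wz": 0}]'

```text
time: 5.95
ee_pos: [0.5638, 0.1107, 0.0378]
ee_rot: [0.705, -0.705, -0.049, 0.049]
ft_force: [-5.9, -0.5, 1.0]
grip_width: 0.001
```

Call:
play_rows --steps '[{"dx": 2, "dy": 0, "dz": 0, "wx": 0, "wy": 0, "wz": 0}, {"dx": 0, "dy": 0, "dz": 0, "wx": 0, "wy": 0, "wz": 0}, {"dx": 0, "dy": 0, "dz": 0, "wx": 0, "wy": 0, "wz": 0}]'

```text
time: 6.25
ee_pos: [0.5638, 0.1107, 0.0378]
ee_rot: [-0.705, 0.706, 0.047, -0.051]
ft_force: [-10.4, -1.7, 5.6]
grip_width: -0.001
```

Call:
play_rows --steps '[{"dx": 2, "dy": 0, "dz": 0, "wx": 0, "wy": 0, "wz": 0}, {"dx": 0, "dy": 0, "dz": 0, "wx": 0, "wy": 0, "wz": 0}, {"dx": 0, "dy": 0, "dz": 0, "wx": 0, "wy": 0, "wz": 0}]'

```text
time: 6.55
ee_pos: [0.5638, 0.1107, 0.0378]
ee_rot: [-0.705, 0.706, 0.045, -0.052]
ft_force: [-15.9, -0.7, 8.7]
grip_width: -0.001
```

Firmly home: the position no longer changes while the force climbs to 16 N. Back off, rise and go over the blue tray's well.

Call:
play_rows --steps '[{"dx": -12, "dy": 0, "dz": 0, "wx": 0, "wy": 0, "wz": 0}, {"dx": -22, "dy": 0, "dz": 0, "wx": 0, "wy": 0, "wz": 0}, {"dx": 0, "dy": -35, "dz": 0, "wx": 0, "wy": 0, "wz": 0}, {"dx": 0, "dy": -40, "dz": 0, "wx": 0, "wy": 0, "wz": 0}, {"dx": 0, "dy": -35, "dz": 0, "wx": 0, "wy": 0, "wz": 0}, {"dx": 0, "dy": 0, "dz": -30, "wx": 0, "wy": 0, "wz": 0}, {"dx": 0, "dy": 0, "dz": -35, "wx": 0, "wy": 0, "wz": 0}, {"dx": 0, "dy": 0, "dz": -30, "wx": 0, "wy": 0, "wz": 0}]'

```text
time: 7.35
ee_pos: [0.5496, 0.0109, 0.1494]
ee_rot: [-0.705, 0.706, 0.051, -0.046]
ft_force: [-0.4, -0.2, -0.0]
grip_width: 0.0
```

```bash
python3 -c "
from go import *
need(pt(28,0,140))
from lips import lips
im=snap('top','top1')
for k,v in lips(im).items():
  if v: d=v[0]-B; print(k,v[0].round(4),v[2],(d@X).round(4),(d@Y).round(4))
"
```

```text
t 7.35 turn [ 0.11 -0.04  0.39] shift(now) [ 69.9  10.  -42.2] shift(goal axes) [ 69.9   9.4 -42.3] q [-0.08  0.11  1.51 -0.    1.52 -1.79] F [-0.4 -0.2 -0. ]
loader xyz mm [-41.9  42.3 149.4]
tool axes [[0.99, 0.01, -0.14], [0.14, -0.0, 0.99], [0.01, -1.0, -0.0]]
```

Call:
play_rows --steps '[{"dx": 0, "dy": 0, "dz": -22, "wx": 0, "wy": 0, "wz": 0.4}, {"dx": 0, "dy": 0, "dz": -20, "wx": 0, "wy": 0, "wz": 0}, {"dx": 25, "dy": 0, "dz": 0, "wx": 0, "wy": 0, "wz": 0}, {"dx": 25, "dy": 0, "dz": 0, "wx": 0, "wy": 0, "wz": 0}, {"dx": 20, "dy": 0, "dz": 0, "wx": 0, "wy": 0, "wz": 0}, {"dx": 0, "dy": 30, "dz": 0, "wx": 0, "wy": 0, "wz": 0}, {"dx": 0, "dy": 30, "dz": 0, "wx": 0, "wy": 0, "wz": 0}, {"dx": 0, "dy": 0, "dz": 0, "wx": 0, "wy": 0, "wz": 0}]'

```text
time: 8.2
ee_pos: [0.6203, -0.0193, 0.0823]
ee_rot: [0.706, -0.705, -0.044, 0.053]
ft_force: [-0.4, -1.0, -0.5]
grip_width: 0.005
```

```bash
python3 -c "
from go import *
need(pt(28,0,33));snap('side','side2');im=cv2.imread('pics/side2.png');cv2.imwrite('pics/side2c.png',cv2.resize(im[150:300,200:440],(800,500)))"
```

```text
t 8.2 turn [-0.11 -0.07 -0.76] shift(now) [ 4.7 49.2 -2.6] shift(goal axes) [ 4.  49.3 -2.5] q [-0.12  0.32  1.39 -0.    1.44 -1.83] F [-0.4 -1.  -0.5]
loader xyz mm [24.   2.5 82.3]
tool axes [[0.99, -0.01, -0.14], [0.14, 0.0, 0.99], [-0.01, -1.0, 0.0]]
```

View pics/side2c.png

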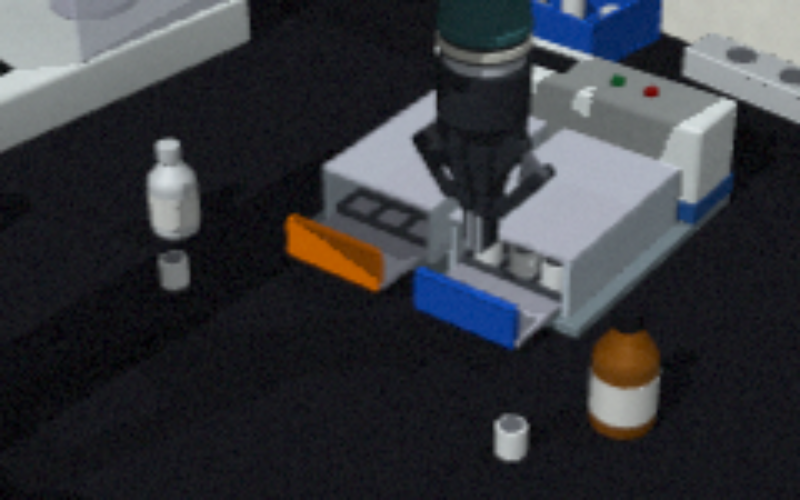

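```bash
python3 -c "
from go import *
im=cv2.imread('pics/side2.png');c=im[150:300,200:440].copy()
c=cv2.resize(c,(800,500))
for y in(120,20,-0+190,90,50,-50):
  for z in(56,):
   q=(proj('side',pt(-5,y,z))-[200,150])*10/3; print(y,q.round(0))
"
```

```text
120 [346. 242.]
20 [441. 282.]
190 [284. 216.]
90 [374. 254.]
50 [412. 270.]
-50 [511. 311.]
```

Orange corners at crop (288,218) and (383,262) match the home prediction, (284,216) and (374,254). The offset is the same as the blue lip's. The fingers hang in front of the hood over the blue well. Go down into the well.

Call:
play_rows --steps '[{"dx": 3, "dy": 0, "dz": -2.5, "wx": 0, "wy": 0, "wz": -0.7}, {"dx": 0, "dy": 15, "dz": 0, "wx": 0, "wy": 0, "wz": 0}, {"dx": 0, "dy": 15, "dz": 0, "wx": 0, "wy": 0, "wz": 0}, {"dx": 0, "dy": 12, "dz": 0, "wx": 0, "wy": 0, "wz": 0}, {"dx": 0, "dy": 6, "dz": 0, "wx": 0, "wy": 0, "wz": 0}, {"dx": 0, "dy": 0, "dz": 0, "wx": 0, "wy": 0, "wz": 0}]'

```text
time: 8.85
ee_pos: [0.625, -0.0213, 0.0373]
ee_rot: [0.706, -0.705, -0.05, 0.048]
ft_force: [0.4, 0.8, -0.0]
grip_width: -0.001
```

```bash
python3 -c "
from go import *
need(pt(15,0,33))"
```

```text
t 8.85 turn [-0.06 -0.06  0.2 ] shift(now) [-13.4   4.3   0.1] shift(goal axes) [-13.4   4.3   0.2] q [-0.13  0.36  1.44  0.    1.34 -1.84] F [ 0.4  0.8 -0. ]
loader xyz mm [28.4 -0.2 37.3]
tool axes [[0.99, 0.0, -0.14], [0.14, 0.0, 0.99], [0.0, -1.0, 0.0]]
```

Call:
play_rows --steps '[{"dx": -3, "dy": 2, "dz": 0, "wx": 0, "wy": 0, "wz": 0}, {"dx": -3, "dy": 0, "dz": 0, "wx": 0, "wy": 0, "wz": 0}, {"dx": -2, "dy": 0, "dz": 0, "wx": 0, "wy": 0, "wz": 0}, {"dx": -2, "dy": 0, "dz": 0, "wx": 0, "wy": 0, "wz": 0}, {"dx": -2, "dy": 0, "dz": 0, "wx": 0, "wy": 0, "wz": 0}, {"dx": -2, "dy": 0, "dz": 0, "wx": 0, "wy": 0, "wz": 0}, {"dx": -2, "dy": 0, "dz": 0, "wx": 0, "wy": 0, "wz": 0}, {"dx": -2, "dy": 0, "dz": 0, "wx": 0, "wy": 0, "wz": 0}]'

```text
time: 9.65
ee_pos: [0.6091, -0.024, 0.0379]
ee_rot: [0.706, -0.705, -0.052, 0.046]
ft_force: [2.5, 0.8, 0.8]
grip_width: -0.004
```

Call:
play_rows --steps '[{"dx": -3, "dy": 0, "dz": 0, "wx": 0, "wy": 0, "wz": 0}, {"dx": -3, "dy": 0, "dz": 0, "wx": 0, "wy": 0, "wz": 0}, {"dx": -3, "dy": 0, "dz": 0, "wx": 0, "wy": 0, "wz": 0}, {"dx": -3, "dy": 0, "dz": 0, "wx": 0, "wy": 0, "wz": 0}, {"dx": -3, "dy": 0, "dz": 0, "wx": 0, "wy": 0, "wz": 0}, {"dx": -3, "dy": 0, "dz": 0, "wx": 0, "wy": 0, "wz": 0}, {"dx": -3, "dy": 0, "dz": 0, "wx": 0, "wy": 0, "wz": 0}, {"dx": -3, "dy": 0, "dz": 0, "wx": 0, "wy": 0, "wz": 0}]'

```text
time: 10.45
ee_pos: [0.5845, -0.0274, 0.0372]
ee_rot: [0.706, -0.705, -0.051, 0.046]
ft_force: [2.2, -0.9, 2.6]
grip_width: -0.001
```

```bash
python3 -c "
from go import *
need(pt(-80,0,36));snap('side','side3');im=cv2.imread('pics/side3.png');cv2.imwrite('pics/side3c.png',cv2.resize(im[150:300,200:440],(800,500)))"
```

```text
t 10.45 turn [ 0.   -0.06  0.41] shift(now) [-67.4   0.7   0.5] shift(goal axes) [-67.4   1.2   0.5] q [-0.14  0.27  1.55  0.    1.31 -1.85] F [ 2.2 -0.9  2.6]
loader xyz mm [-12.6  -0.5  37.2]
tool axes [[0.99, 0.01, -0.14], [0.14, 0.0, 0.99], [0.01, -1.0, -0.0]]
```

View pics/side3c.png

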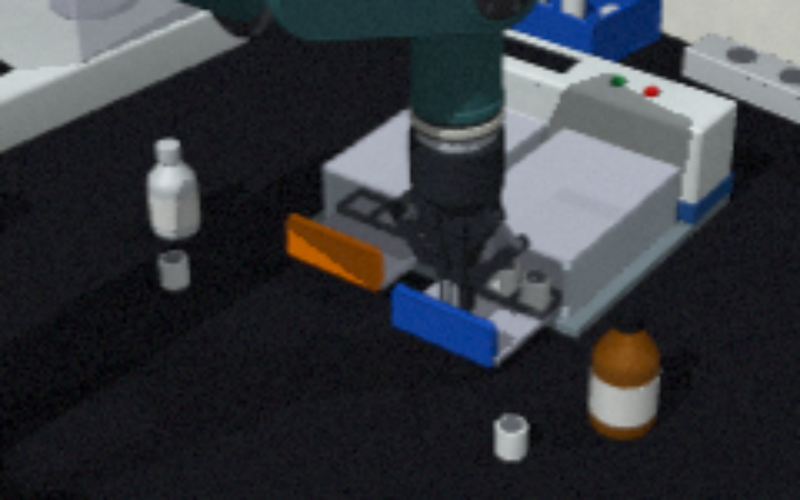

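The blue tray is coming out with the fingertip behind its lip (crop 450,295). The crucibles are upright and the orange lip is unmoved. Carry on.

Call:
play_rows --steps '[{"dx": -3, "dy": 0, "dz": 0, "wx": 0, "wy": 0, "wz": 0.3}, {"dx": -4, "dy": 0, "dz": 0, "wx": 0, "wy": 0, "wz": 0}, {"dx": -4, "dy": 0, "dz": 0, "wx": 0, "wy": 0, "wz": 0}, {"dx": -4, "dy": 0, "dz": 0, "wx": 0, "wy": 0, "wz": 0}, {"dx": -4, "dy": 0, "dz": 0, "wx": 0, "wy": 0, "wz": 0}, {"dx": -4, "dy": 0, "dz": 0, "wx": 0, "wy": 0, "wz": 0}, {"dx": -4, "dy": 0, "dz": 0, "wx": 0, "wy": 0, "wz": 0}, {"dx": -3, "dy": 0, "dz": 0, "wx": 0, "wy": 0, "wz": 0}]'

```text
time: 11.3
ee_pos: [0.5545, -0.0315, 0.037]
ee_rot: [0.705, -0.705, -0.049, 0.048]
ft_force: [2.3, -0.3, 1.8]
grip_width: -0.002
```

Call:
play_rows --steps '[{"dx": -3, "dy": 0, "dz": 0, "wx": 0, "wy": 0, "wz": 0}, {"dx": -4, "dy": 0, "dz": 0, "wx": 0, "wy": 0, "wz": 0}, {"dx": -4, "dy": 0, "dz": 0, "wx": 0, "wy": 0, "wz": 0}, {"dx": -4, "dy": 0, "dz": 0, "wx": 0, "wy": 0, "wz": 0}, {"dx": -4, "dy": 0, "dz": 0, "wx": 0, "wy": 0, "wz": 0}, {"dx": -4, "dy": 0, "dz": 0, "wx": 0, "wy": 0, "wz": 0}, {"dx": -3, "dy": 0, "dz": 0, "wx": 0, "wy": 0, "wz": 0}, {"dx": -2, "dy": 0, "dz": 0, "wx": 0, "wy": 0, "wz": 0}]'

```text
time: 12.1
ee_pos: [0.5269, -0.0353, 0.037]
ee_rot: [0.706, -0.705, -0.049, 0.048]
ft_force: [3.2, 0.1, -0.4]
grip_width: 0.003
```

```bash
python3 -c "
from go import *
need(pt(-83,0,36))"
```

```text
t 12.1 turn [-0.01 -0.06  0.09] shift(now) [-12.2   1.    0.3] shift(goal axes) [-12.2   1.    0.3] q [-0.17  0.16  1.69  0.    1.29 -1.88] F [ 3.2  0.1 -0.4]
loader xyz mm [-70.8  -0.3  37. ]
tool axes [[0.99, 0.0, -0.14], [0.14, 0.0, 0.99], [0.0, -1.0, 0.0]]
```

Call:
play_rows --steps '[{"dx": -2, "dy": 0, "dz": 0, "wx": 0, "wy": 0, "wz": 0}, {"dx": -2, "dy": 0, "dz": 0, "wx": 0, "wy": 0, "wz": 0}, {"dx": -2, "dy": 0, "dz": 0, "wx": 0, "wy": 0, "wz": 0}, {"dx": -1, "dy": 0, "dz": 0, "wx": 0, "wy": 0, "wz": 0}, {"dx": 0, "dy": 0, "dz": 0, "wx": 0, "wy": 0, "wz": 0}]'

```text
time: 12.6
ee_pos: [0.52, -0.036, 0.037]
ee_rot: [0.706, -0.705, -0.049, 0.048]
ft_force: [2.0, -0.2, -0.0]
grip_width: 0.002
```

Call:
play_rows --steps '[{"dx": -1, "dy": 0, "dz": 0, "wx": 0, "wy": 0, "wz": 0}, {"dx": -1, "dy": 0, "dz": 0, "wx": 0, "wy": 0, "wz": 0}, {"dx": -1, "dy": 0, "dz": 0, "wx": 0, "wy": 0, "wz": 0}, {"dx": 0, "dy": 0, "dz": 0, "wx": 0, "wy": 0, "wz": 0}]'

```text
time: 13.0
ee_pos: [0.5172, -0.0365, 0.037]
ee_rot: [0.706, -0.705, -0.049, 0.048]
ft_force: [2.1, -0.4, 0.3]
grip_width: -0.002
```

Call:
play_rows --steps '[{"dx": -1, "dy": 0, "dz": 0, "wx": 0, "wy": 0, "wz": 0}, {"dx": -1, "dy": 0, "dz": 0, "wx": 0, "wy": 0, "wz": 0}, {"dx": 0, "dy": 0, "dz": 0, "wx": 0, "wy": 0, "wz": 0}]'

```text
time: 13.3
ee_pos: [0.5159, -0.0367, 0.0371]
ee_rot: [0.706, -0.705, -0.05, 0.048]
ft_force: [4.6, 0.8, -1.9]
grip_width: -0.003
```

Call:
play_rows --steps '[{"dx": -1, "dy": 0, "dz": 0, "wx": 0, "wy": 0, "wz": 0}, {"dx": -1, "dy": 0, "dz": 0, "wx": 0, "wy": 0, "wz": 0}, {"dx": 0, "dy": 0, "dz": 0, "wx": 0, "wy": 0, "wz": 0}]'

```text
time: 13.6
ee_pos: [0.5159, -0.0367, 0.0372]
ee_rot: [0.706, -0.705, -0.052, 0.046]
ft_force: [10.3, 1.5, -5.5]
grip_width: -0.002
```

Call:
play_rows --steps '[{"dx": -1, "dy": 0, "dz": 0, "wx": 0, "wy": 0, "wz": 0}, {"dx": -1, "dy": 0, "dz": 0, "wx": 0, "wy": 0, "wz": 0}, {"dx": 0, "dy": 0, "dz": 0, "wx": 0, "wy": 0, "wz": 0}]'

```text
time: 13.9
ee_pos: [0.5159, -0.0367, 0.0373]
ee_rot: [0.706, -0.705, -0.053, 0.044]
ft_force: [16.3, 1.6, -10.2]
grip_width: 0.002
```

At the out stop: no further motion and 16 N. Free the finger gently, lift out, and move clear.

Call:
play_rows --steps '[{"dx": 3, "dy": 0, "dz": 0, "wx": 0, "wy": 0, "wz": 0}, {"dx": 5, "dy": 0, "dz": 0, "wx": 0, "wy": 0, "wz": 0}, {"dx": 6, "dy": 0, "dz": 0, "wx": 0, "wy": 0, "wz": 0}, {"dx": 0, "dy": 0, "dz": 0, "wx": 0, "wy": 0, "wz": 0}, {"dx": 0, "dy": -15, "dz": 0, "wx": 0, "wy": 0, "wz": 0}, {"dx": 0, "dy": -25, "dz": 0, "wx": 0, "wy": 0, "wz": 0}, {"dx": 0, "dy": -35, "dz": 0, "wx": 0, "wy": 0, "wz": 0}, {"dx": 0, "dy": -40, "dz": 0, "wx": 0, "wy": 0, "wz": 0}]'

```text
time: 14.7
ee_pos: [0.5233, -0.0354, 0.1516]
ee_rot: [0.706, -0.705, -0.048, 0.05]
ft_force: [1.0, 1.2, 0.0]
grip_width: -0.001
```

Call:
play_rows --steps '[{"dx": 0, "dy": -40, "dz": 0, "wx": 0, "wy": 0, "wz": 0}, {"dx": -25, "dy": -20, "dz": 0, "wx": 0, "wy": 0, "wz": 0}, {"dx": -35, "dy": 0, "dz": 0, "wx": 0, "wy": 0, "wz": 0}, {"dx": -35, "dy": 0, "dz": 0, "wx": 0, "wy": 0, "wz": 0}, {"dx": -35, "dy": 0, "dz": 0, "wx": 0, "wy": 0, "wz": 0}, {"dx": -35, "dy": 0, "dz": 0, "wx": 0, "wy": 0, "wz": 0}, {"dx": -25, "dy": 0, "dz": 0, "wx": 0, "wy": 0, "wz": 0}, {"dx": 0, "dy": 0, "dz": 0, "wx": 0, "wy": 0, "wz": 0}]'

```text
time: 15.5
ee_pos: [0.3343, -0.0618, 0.2117]
ee_rot: [-0.705, 0.706, 0.049, -0.048]
ft_force: [-0.2, 0.5, 0.3]
grip_width: 0.001
```

```bash
python3 -c "
from go import *
need(pt(-83,0,36))
from lips import lips
im=snap('top','top4')
for k,v in lips(im).items():
  if v: d=v[0]-B; print(k,v[0].round(4),v[2],(d@X).round(4),(d@Y).round(4))
s=snap('side','side4')[:,:,::-1]
a=cv2.resize(s[150:300,200:440],(800,500)); b=cv2.resize(im[150:340,140:420,::-1],(800,543))
cv2.imwrite('pics/s4.png',a);cv2.imwrite('pics/t4.png',b)
"
```

```text
t 15.5 turn [ 0.02 -0.16  0.07] shift(now) [181.9 176.    0.5] shift(goal axes) [ 1.822e+02  1.757e+02 -1.000e-01] q [-0.35 -0.4   1.83  0.    1.71 -2.06] F [-0.2  0.5  0.3]
loader xyz mm [-2.652e+02  1.000e-01  2.117e+02]
tool axes [[0.99, 0.0, -0.14], [0.14, -0.0, 0.99], [0.0, -1.0, -0.0]]
o [0.5768 0.1145 0.056 ] 0.10259098099812974 -0.0006 0.141
b [ 0.4983 -0.0386  0.056 ] 0.1014549245473581 -0.0995 0.0003
```

View pics/s4.png

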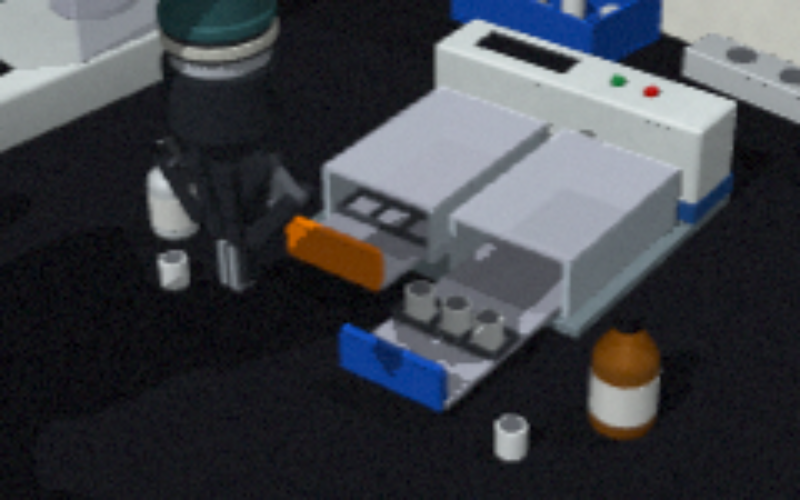

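View pics/t4.png

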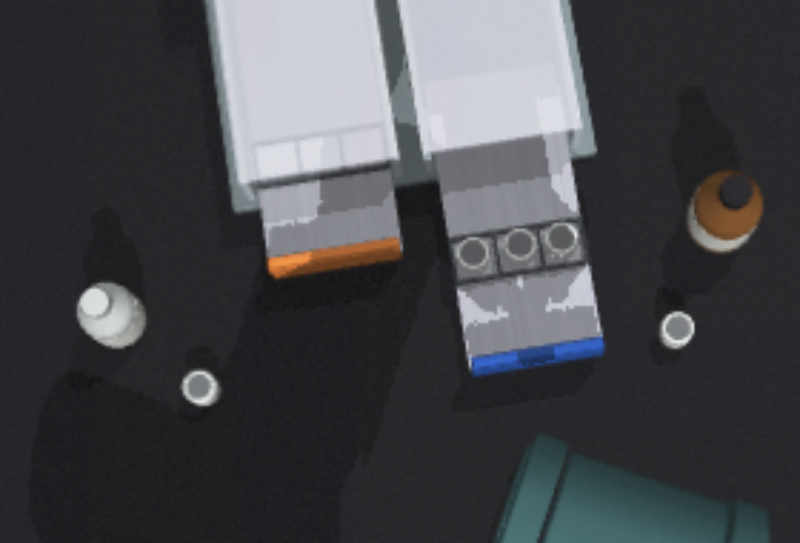

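The final views show the orange lip home (−0.6 mm) and the blue lip 99.5 mm out. Three crucibles stand upright in their seats (top crop around 472–562, 240–252), the spares and bottles are in place, and the fingers are clear. Handing in.

```bash
python3 -c "
from cell import *
print(sign_off())"
```

```text
the job is handed in; nothing more can be done
None
```

I pushed the orange-lipped tray home first, then hooked the shut fingers behind the blue lip and drew the loaded tray out to its stop. I then lifted the fingers out and moved them well clear. The job was handed in at about 15.6 s; `sign_off` gives no verdict.

- **Orange tray:** it stopped moving while the push force rose to about 16 N. The last top picture puts its lip at −0.6 mm from home.
- **Blue tray:** it also stopped against a rising force of about 16 N. The last top picture puts it 99.5 mm out.
- **Crucibles and bench:** the three crucibles stand upright in their seats, and the spares and bottles beside the trays look unmoved. I judged this by eye, and the last crops did not include the jar or scoop.
- **Disagreement:** both stops came about 2 mm farther into the loader than the first pictures predicted. That fits the calibration tolerance, and the two trays agreed with each other.

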